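# Take the bore of a pump housing with a spring bore gauge

## Task

Take the bore size of the pump housing with the bore gauge: squeeze its two side buttons to draw the plungers in, lower it gently into the bore until it stands on the bottom, and let the buttons go so that the plungers spring out against the wall. Then push the lock cap on top firmly but gently down, lift the gauge out by its plain sides without squeezing the buttons again, so that it keeps the size, and hang it back upright in its stand. Leave the other things on the bench alone.

Things in the scene. Friction and masses are not known exactly. Their poses are not given: they have to be found in the camera images.
- gauge_grip (a point): Centre of the gauge's square grey plastic handle (26 x 26 mm, 55 mm tall), 118 mm above the underside of the nose, midway between the two buttons; axes as gauge. To draw the plungers in, the fingers press both buttons home, until they bear on the handle beside them (26 mm apart). The handle's faces across y are plain: gripped there (26 mm), the buttons stay free.
- gauge: The bore gauge, steel, 0.3 kg, 158 mm tall, upright. Origin: centre of the underside of its nose; z up its axis, x through buttons and plungers. Heights: nose 0 to 26 mm (33 mm across, foot bevelled 4 mm), stem 26 to 72 (20 across), boss 72 to 84 (45 across, foot bevelled 4 mm), flange 84 to 90 (56 across), handle 90 to 145, lock cap on top.
- gauge_nose (a point): Centre of the underside of the gauge's round nose, its lowest point.
- gauge_flange (a point): On the gauge's axis at the underside of its flange, 84 mm above the underside of the nose; this face rests on the stand.
- jaw_a (a joint): How far the button on the handle's +x face is squeezed in, m: 0 out, 0.006 home. The steel button, 10 mm wide and 24 mm tall, centred at the height of gauge_grip, stands 6 mm proud when out (38 mm over both). A light spring, 1 to 3 N, pushes it out again. Button and plunger are one piece: 6 mm of button is 6 mm of plunger.
- jaw_b (a joint): The same for the button on the -x face.
- tip_a (a point): Outer end of the plunger on the gauge's +x side, 12 mm above the underside of the nose. Over both ends: 43 mm when free, 31 mm (inside the nose) when the buttons are home.
- tip_b (a point): Outer end of the plunger on the gauge's -x side.
- lock_top (a point): Centre of the top of the lock cap, a steel disc 22 mm across on top of the handle; 158 mm above the underside of the nose while it is up.
- lock (a joint): How far the lock cap is pushed down, m; 0 is up (free), 0.004 down (locked). It resists with 8 N at first and less as it goes, snaps over half-way down and then stays down by itself; 4 mm down it meets a hard stop. Down, it clamps the plungers where they are, against their springs but not against a squeeze of the buttons.
- bore_mouth (a point): Centre of the bore at the housing's top face. The bore is 48 mm across here; 8 to 22 mm down (it differs from piece to piece) a step narrows it to 36 mm, the size wanted (up to 37.3 mm across its slightly many-sided wall). The narrow part is 26 mm deep and has a flat floor, so the floor lies 34 to 48 mm below this point and has to be felt.
- housing: The pump housing: a square aluminium block, 90 x 90 mm and 80 mm tall, bolted down by a 120 mm square foot. Origin: centre of its underside, 80 mm below bore_mouth; z up. Fixed. It must not be loaded with more than 30 N.
- stand_hole (a point): Centre of the hole, 48 mm across, at the top face of the stand's plate. The gauge hangs in it upright by its flange, the boss in the hole, the nose 16 mm above the bench, in any yaw. It hangs there at the start.
- stand: The gauge's stand: grey metal, 90 x 90 mm, 100 mm tall, a 10 mm plate on two side walls, open in front and behind. Origin: centre of its underside. Fixed. It too must not be loaded with more than 30 N.
- bearing: Bystander: a plain steel ring, 52 mm across, 16 mm high; origin at its underside. Not to be moved.
- oil_bottle: Bystander: an amber bottle, 48 mm across, 100 mm high; origin at its underside. Not to be moved.
- grease_jar: Bystander: a white jar, 52 mm across, 50 mm high; origin at its underside. Not to be moved.
- spanner: Bystander: a 130 mm spanner lying flat; origin at its underside. Not to be moved.
- screwdriver: Bystander: a 170 mm screwdriver lying flat; origin at its underside. Not to be moved.
- end_cap: Bystander: a turned aluminium cap, 60 mm across, 22 mm high; origin at its underside. Not to be moved.
Mind the look-alikes: they are no part of the job. What is meant by the gauge is not purple, and is the larger of those in its own colour.

How it is judged:
On the way, in this order (a step that is already met when the one before it is completed fails the run):
1. the gauge is down in the narrow part of the bore, its plungers sprung out against the wall, not yet locked (z of gauge_nose in the frame of bore_mouth below -0.031 m and horizontal distance between gauge_nose and bore_mouth below 0.005 m and distance between tip_a and tip_b between 0.034 and 0.0385 m and value of joint lock below 0.0015 m), for 0.2 s.
2. the lock cap is pushed down while the gauge is there (z of gauge_nose in the frame of bore_mouth below -0.031 m and horizontal distance between gauge_nose and bore_mouth below 0.005 m and distance between tip_a and tip_b between 0.034 and 0.0385 m and value of joint lock above 0.003 m), for 0.2 s.
3. the gauge is lifted out of the bore, still showing the bore's size (distance between tip_a and tip_b between 0.034 and 0.0385 m and z of gauge_nose in the frame of bore_mouth above 0.002 m and value of joint lock above 0.003 m), for 0.1 s.
At the end, for the whole second after the job is handed in: The gauge hangs at rest and upright (within 0.08 rad) in its stand, the underside of its flange within 6 mm of the hole's centre at the top face; the lock cap is down (over 3 mm), and the plungers still show the bore's size (34 to 38.5 mm over their ends) (distance between tip_a and tip_b between 0.034 and 0.0385 m and value of joint lock above 0.003 m and distance between gauge_flange and stand_hole below 0.006 m and angle between gauge_flange's own z axis and vertical below 0.08 rad and linear speed of gauge below 0.03 m/s); the robot touches nothing.
It fails at once if the gauge is pressed or dropped on the housing with more than 30 N (contact force between gauge and housing above 30 N).
It fails at once if the gauge is pressed or dropped on the stand with more than 30 N (contact force between gauge and stand above 30 N).
It fails at once if one of the six bystanders is moved by more than 30 mm (distance of any of bearing, oil_bottle, grease_jar, spanner, screwdriver, end_cap from where it was at the start of the episode above 0.03 m).
It also fails if it takes over 72 s, if anything falls off the work surface, if the arm or the gripper's body presses on something with over 40 N, if the wrist force passes 120 N, or if a joint passes its speed limit or range.

## Robot

A 6-joint arm with a two-finger parallel gripper is mounted at the origin on the work surface. World frame = base frame: x ahead of the robot, y to its left, z up, the work surface at z = 0. Lengths are in m, angles in rad, forces in N, time in s.
With the tool pointing down it reaches from about 0.375 to 0.9 m from the base axis. Payload 3.1 kg.
Tool frame: the origin (TCP) lies between the finger pads; the fingertips stand 17 mm ahead of it and the grasp point (between the pads) lies 2 mm behind it; z points along the fingers, y is the line along which they close (so a half turn about z gives the same grasp; the last joint's range is limited). The gripper opens to 85 mm and grips with 20 to 120 N. Pads are 22 mm wide; open, the fingers measure 114 mm over their backs; the gripper's body (76 mm by 85 mm) begins 54 mm behind the grasp point. The pads swing forward as they close: fully open they stand 13 mm farther back than shut.
Start: joints at [1.056, 0.527, 1.433, -0, 1.181, -0.178], TCP at [0.206, 0.59, 0.228] pointing down, gripper open.
Joint ranges: [-3.08, 3.08], [-0.75, 2.2], [0.22, 2.44], [-1.43, 4.57], [0, 2.65], [-2.85, 2.85]. Speed limits (rad/s): [2.79, 2.79, 3.14, 3.14, 3.14, 3.14].

## Interface

Orientations are given as a unit quaternion [x, y, z, w].
In Python, from station import sense, vision, order gives the robot as it stands.
- The arm moves only by the shell command python3 -m crank 'ROWS' [OPENING] [FORCE]. ROWS is JSON, a list of rows, each an object with "dp": the shift along the world's x, y, z in units of 30 mm (1.0 is 30 mm), a list of three; "angular": the turn, a rotation vector about the world's x, y, z in degrees, a list of three. In form: [{"dp": [dx, dy, dz], "angular": [ax, ay, az]}, ...]. A call has 1 to 20 rows; each row shifts and turns the commanded pose from where the row before left it; what a row does not reach is not made up. A row lasts 1/10 s, in which the tool goes at most 50 mm and 8.59 degrees, less where a joint would pass 70% of its speed; a pose out of reach is approached as far as the arm can. A call is refused whole if a number of a shift passes 1 or a number of a turn 8.59, either way. A call with a gripper value outside its range is refused whole. OPENING is the closure, from 0 (fully open) to 1 (shut), set as the call begins (- or left out, the last holds). The fingers move at their own pace and stop on an object; FORCE is the grip in N (left out, the last holds). Time passes only in rows, so rows that do not move let the fingers close. It gives the time, the measured TCP pose, the force, the opening and the grip force at its end, in the units of the state.
- sense(): the state, without advancing time (a new reading comes with each control period).
- vision.snapshot(name): name is "scene" or "side" or "wrist"; returns a dict with "image" (400x640x3 uint8, blue, green, red), "range_z" (400x640 float32, m along the optical axis (not along the pixel's ray), 0 where there is no reading), "mtx" (3x3 intrinsics, pixels), "dist" ([k1, k2, p1, p2, k3] as OpenCV has them; the pictures are not rectified), "pose" (4x4, takes a point from camera to world coordinates); the wrist camera has in their place "mount" (4x4, takes a point from camera to tool coordinates, whose origin is the TCP and whose axes are the flange's). Camera axes: x right, y down, z forward; pixel columns grow to the right and rows downward; lengths in m; the calibration is good to about 2 mm. A picture is of the moment at which its call begins: read the wrist's pose just before it.
- order.sign_off(): hands the job in; it is judged then, once.
The state is a dict: "t": time; "q": joint angles; "qd": joint speeds; "tau": joint torques, N m; "tcp_pos": TCP position; "tool_rot": TCP orientation; "force": force on the tool from outside, world axes, zero at the start; "ft_torque": the same for the moment, N m; "finger_gap": opening from 0.0 (shut) to 1.0 (fully open); "gripper_force": force on a finger pad.
Only numpy, scipy, OpenCV 4.12 (cv2) and the standard library are available. Lean on these libraries where they do the work, as an engineer would, in place of code of your own. Each camera call takes 0.05 s, during which the arm holds its last target. There are 200 camera calls.

## Working session

There is one attempt and no reset: what is moved stays moved. The work goes in short steps, Python scripts to look and compute and a shell command to move; the robot and the scene stay as the last step left them, time stands still between calls to the robot, and variables do not carry over. Pictures are saved under pics/ and viewed, at most 10 in all, crops included, and the job is handed in when it is done.

```bash
ls; mkdir -p pics; cat > h.py <<'E'
import numpy as np, cv2
from station import sense, vision, order
from scipy.spatial.transform import Rotation as R
def snap(n):
    s=sense(); d=vision.snapshot(n)
    if 'mount' in d:
        T=np.eye(4); T[:3,:3]=R.from_quat(s['tool_rot']).as_matrix(); T[:3,3]=s['tcp_pos']; d['pose']=T@np.array(d['mount'])
    for k in('pose','mtx','dist'): d[k]=np.array(d[k],float)
    return d
def rays(d,uv):
    p=cv2.undistortPoints(np.array(uv,float).reshape(-1,1,2),d['mtx'],d['dist'])[:,0]
    return np.c_[p,np.ones(len(p))]@d['pose'][:3,:3].T
def onplane(d,uv,z):
    r=rays(d,uv); o=d['pose'][:3,3]; return o+r*((z-o[2])/r[:,2])[:,None]
def cloud(d):
    h,w=d['range_z'].shape; v,u=np.mgrid[:h,:w]
    r=rays(d,np.c_[u.ravel(),v.ravel()]); P=d['pose'][:3,3]+r*d['range_z'].reshape(-1,1)
    P[d['range_z'].ravel()==0]=np.nan
    return P.reshape(h,w,3)
E
python3 - <<'E'
from h import *
import pickle
print(sense())
D={n:snap(n) for n in('scene','side','wrist')}
pickle.dump(D,open('d0.pkl','wb'))
for n,d in D.items(): print(n,d['pose'].round(3).tolist(),d['mtx'][0,0])
a=cv2.resize(np.vstack([D['scene']['image'],D['side']['image']]),None,fx=.75,fy=.75)
cv2.imwrite('pics/a.png',a); cv2.imwrite('pics/s.png',D['scene']['image']);cv2.imwrite('pics/si.png',D['side']['image'])
E
```

```text
pics
{'t': 0.0, 'q': array([ 1.05647941e+00,  5.28484308e-01,  1.43391016e+00, -9.06715305e-06,
        1.18138247e+00, -1.78482727e-01]), 'qd': array([-1.21969189e-03, -2.03929139e-04, -8.56523566e-04, -6.05191852e-05,
       -9.22625096e-04, -4.68064528e-04]), 'tau': array([ 8.05381715e-04, -4.42335856e+01, -1.78033519e+01, -1.70950620e-04,
        8.22378730e-03,  1.32941022e-05]), 'tcp_pos': array([0.20557593, 0.58945743, 0.22721998]), 'tool_rot': array([ 1.67127305e-01,  9.85934720e-01, -1.02869243e-03, -3.66853579e-04]), 'force': array([ 1.22034693, -0.69872411, -0.11561014]), 'ft_torque': array([ 0.03196161, -0.00153835, -0.00071665]), 'gripper_force': 0.0, 'finger_gap': 1.0018470634001118}
scene [[-0.12, 0.645, -0.755, 1.343], [0.993, 0.088, -0.083, 0.083], [0.013, -0.759, -0.651, 0.81], [0.0, 0.0, 0.0, 1.0]] 463.5627076868836
side [[-0.988, -0.115, 0.107, 0.492], [-0.157, 0.664, -0.731, 0.641], [0.013, -0.739, -0.674, 0.708], [0.0, 0.0, 0.0, 1.0]] 378.192808915291
wrist [[0.33, 0.899, 0.288, 0.132], [0.944, -0.313, -0.103, 0.616], [-0.002, 0.306, -0.952, 0.373], [0.0, 0.0, 0.0, 1.0]] 332.2895080206651
```

View pics/a.png

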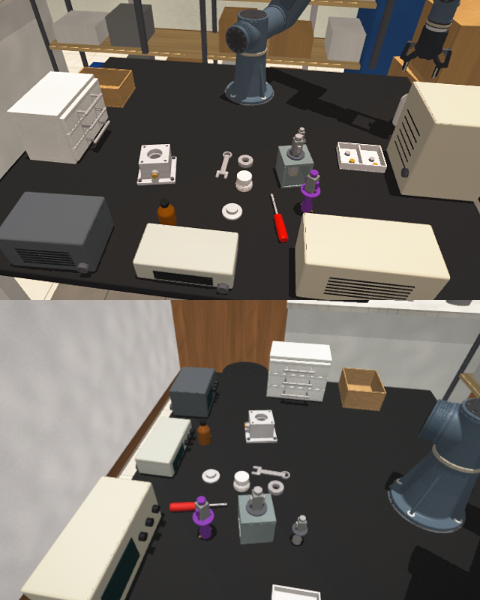

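The picture shows three gauge-like tools. In scene pixels, there is a grey one in the stand at (397,195), a purple one at (413,250), and a small grey one behind the stand (side view about (400,305)). The grey one in the stand fits: it isn't purple, and it is the larger of the two greys. I'll confirm with a crop and measure.

```bash
python3 - <<'E'
from h import *
import pickle
D=pickle.load(open('d0.pkl','rb'))
a=cv2.resize(D['scene']['image'][150:300,340:460],None,fx=3.2,fy=3.2,interpolation=cv2.INTER_CUBIC)
b=cv2.resize(D['side']['image'][230:350,240:430],None,fx=2.1,fy=4*480/480*1,interpolation=cv2.INTER_CUBIC)
b=cv2.resize(D['side']['image'][230:350,240:430],None,fx=2.1,fy=2.1,interpolation=cv2.INTER_CUBIC)
b=cv2.copyMakeBorder(b,0,480-b.shape[0],0,0,cv2.BORDER_CONSTANT)
cv2.imwrite('pics/b.png',np.hstack([a,b]))
for n in('scene','side'):
    P=cloud(D[n])
    # top faces by height
    for nm,(x0,x1,y0,y1),zs in(('work',(.3,.9,-.5,.6),None),):
        m=(P[...,0]>.3)&(P[...,0]<.9)&(P[...,1]>-.45)&(P[...,1]<.45)&(P[...,2]>.01)
        k,l,st,c=cv2.connectedComponentsWithStats(m.astype('u1'))
        for i in range(1,k):
            if st[i,4]<60: continue
            q=P[l==i]; zt=np.percentile(q[:,2],98)
            print(n,st[i].tolist(),q[:,:2].min(0).round(3),q[:,:2].max(0).round(3),'zt',zt.round(3))
    for z,lab in((.08,'housing'),(.10,'stand')):
        m=(abs(P[...,2]-z)<.006)&(P[...,0]>.3)&(P[...,0]<.9)&(abs(P[...,1])<.4)
        m=cv2.morphologyEx(m.astype('u1'),cv2.MORPH_OPEN,np.ones((3,3)))
        k,l,st,c=cv2.connectedComponentsWithStats(m)
        for i in range(1,k):
            if st[i,4]<200: continue
            v,u=np.where(l==i); r=cv2.minAreaRect(onplane(D[n],np.c_[u,v],z)[:,:2].astype('f4')*1000)
            print(n,lab,st[i].tolist(),'z',np.median(P[l==i][:,2]).round(4),r)
E
```

```text
scene [368, 170, 202, 208, 11772] [0.388 0.129] [0.9  0.45] zt 0.161
scene [449, 189, 49, 37, 795] [0.342 0.343] [0.459 0.45 ] zt 0.033
scene [183, 192, 52, 53, 2318] [ 0.482 -0.315] [ 0.62  -0.189] zt 0.083
scene [317, 206, 20, 16, 227] [0.442 0.001] [0.498 0.05 ] zt 0.02
scene [314, 227, 22, 28, 496] [0.555 0.006] [0.607 0.057] zt 0.053
scene [42, 258, 110, 89, 5037] [ 0.781 -0.45 ] [ 0.9   -0.306] zt 0.131
scene [361, 258, 23, 64, 517] [0.612 0.119] [0.779 0.17 ] zt 0.028
scene [183, 264, 135, 104, 5852] [ 0.737 -0.199] [0.9  0.04] zt 0.09
scene [296, 271, 27, 21, 307] [ 0.661 -0.02 ] [0.718 0.037] zt 0.025
scene housing [186, 192, 40, 28, 842] z 0.081 ((550.966064453125, -257.1280212402344), (97.9686279296875, 89.19989013671875), 12.338250160217285)
scene housing [183, 298, 135, 53, 5045] z 0.0788 ((857.5289306640625, -78.48027801513672), (87.06025695800781, 236.0624542236328), 0.047906238585710526)
scene stand [371, 192, 47, 31, 728] z 0.1009 ((519.06640625, 183.1568603515625), (97.86882781982422, 93.26571655273438), 13.667463302612305)
side [234, 99, 54, 57, 2387] [ 0.77 -0.45]
[... 513 characters left out ...]
8, 248, 51, 76, 3045] [0.461 0.131] [0.569 0.24 ] zt 0.174
side [227, 261, 76, 57, 1499] [0.61  0.117] [0.774 0.254] zt 0.159
side [390, 287, 20, 38, 521] [0.379 0.191] [0.416 0.227] zt 0.113
side [362, 380, 66, 20, 484] [0.345 0.344] [0.454 0.379] zt 0.031
side housing [332, 147, 34, 20, 528] z 0.0807 ((547.447998046875, -255.24258422851562), (91.78868103027344, 93.78520965576172), 10.110804557800293)
side housing [191, 156, 63, 61, 2085] z 0.0784 ((853.0700073242188, -76.26808166503906), (94.42766571044922, 239.37954711914062), 0.21463273465633392)
side stand [318, 258, 51, 42, 1194] z 0.1003 ((515.20068359375, 185.23959350585938), (90.50230407714844, 95.8033218383789), 13.950624465942383)
```

View pics/b.png

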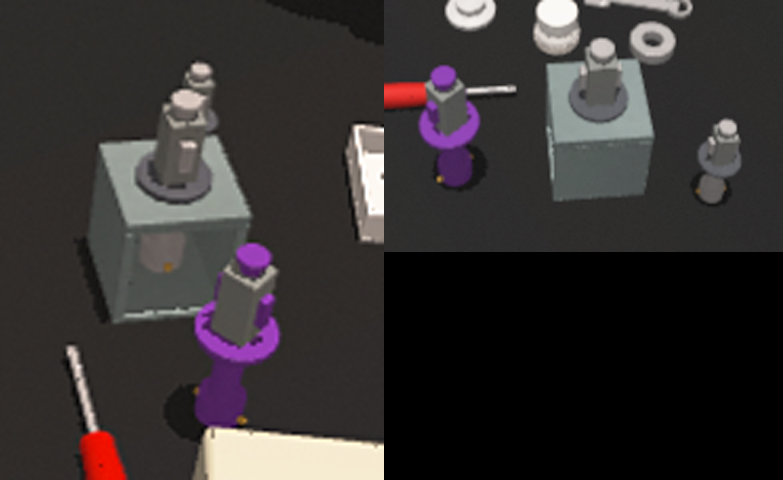

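The crop confirms it. The grey gauge hanging in the stand is larger than the loose grey one behind it, and its buttons face roughly ±y. Moving above it for a wrist look.

```bash
python3 -m crank '[{"dp":[0.74,-0.96,0.3],"angular":[0,0,0]},{"dp":[0.74,-0.96,0.3],"angular":[0,0,0]},{"dp":[0.74,-0.96,0.3],"angular":[0,0,0]},{"dp":[0.74,-0.96,0.3],"angular":[0,0,0]},{"dp":[0.74,-0.96,0.3],"angular":[0,0,0]},{"dp":[0.74,-0.96,0.3],"angular":[0,0,0]},{"dp":[0.74,-0.96,0.3],"angular":[0,0,0]},{"dp":[0.74,-0.96,0.3],"angular":[0,0,0]},{"dp":[0.74,-0.96,0],"angular":[0,0,0]},{"dp":[0.74,-0.96,0],"angular":[0,0,0]},{"dp":[0.74,-0.96,0],"angular":[0,0,0]},{"dp":[0.74,-0.96,0],"angular":[0,0,0]},{"dp":[0.74,-0.96,0],"angular":[0,0,0]},{"dp":[0.74,-0.96,0],"angular":[0,0,0]},{"dp":[0,0,0],"angular":[0,0,0]},{"dp":[0,0,0],"angular":[0,0,0]}]'
python3 - <<'E'
from h import *
import pickle
d=snap('wrist'); pickle.dump(d,open('d1.pkl','wb'))
s=sense(); print(R.from_quat(s['tool_rot']).as_matrix().round(3).tolist())
cv2.imwrite('pics/c.png',d['image'])
P=cloud(d)
for z0,z1 in((.097,.103),(.104,.110),(.15,.165),(.168,.18)):
    m=((P[...,2]>z0)&(P[...,2]<z1)&(abs(P[...,0]-.517)<.08)&(abs(P[...,1]-.184)<.08)).astype('u1')
    v,u=np.where(m); 
    if len(u)>20: q=P[v,u]; print(z0,len(u),np.median(q,0).round(4),q.min(0).round(3),q.max(0).round(3),cv2.minAreaRect(q[:,:2].astype('f4')*1000))
E
```

```text
t: 1.75
tcp_pos: [0.5166, 0.1863, 0.2997]
tool_rot: [0.168, 0.986, 0.0, -0.001]
force: [0.0, -0.1, -0.0]
finger_gap: 1.002
gripper_force: 0.0
[[-0.944, 0.33, -0.002], [0.33, 0.944, 0.0], [0.002, -0.0, -1.0]]
0.097 4771 [0.5085 0.1893 0.0998] [0.463 0.131 0.097] [0.571 0.239 0.103] ((516.7216796875, 184.91766357421875), (90.24632263183594, 90.1202392578125), 13.830024719238281)
0.104 997 [0.5056 0.1946 0.1058] [0.489 0.158 0.104] [0.54  0.213 0.109] ((513.0769653320312, 185.65980529785156), (55.265933990478516, 48.38625717163086), 79.24884796142578)
0.15 416 [0.5082 0.1897 0.1604] [0.501 0.17  0.15 ] [0.532 0.2   0.163] ((516.4830322265625, 185.13272094726562), (26.33885383605957, 26.105382919311523), 14.777381896972656)
0.168 496 [0.516  0.1851 0.1739] [0.506 0.174 0.17 ] [0.527 0.196 0.176] ((516.4069213867188, 185.0065155029297), (20.936660766601562, 21.00213623046875), 30.917943954467773)
```

View pics/c.png

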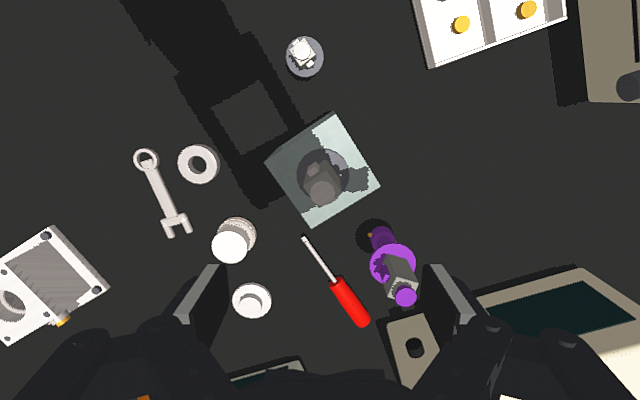

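The picture shows the gauge's cap at about (320,190) on the stand, the bore partly visible at the left edge (10,305), and the purple gauge at (395,275). Next I'll check the button axis, the clearance to the purple gauge, and which way the wrist can turn.

```bash
python3 - <<'E'
from h import *
import pickle
D=pickle.load(open('d0.pkl','rb')); D['wrist']=pickle.load(open('d1.pkl','rb'))
c=np.array([.5165,.185]); th=np.radians(14.5); U=np.array([[np.cos(th),np.sin(th)],[-np.sin(th),np.cos(th)]])
for n,d in D.items():
    P=cloud(d); q=P.reshape(-1,3); q=q[np.isfinite(q[:,0])]
    l=(q[:,:2]-c)@U.T; k=(abs(l)<.03).all(1)
    for z0,z1 in((.108,.119),(.124,.144),(.149,.158)):
        m=k&(q[:,2]>z0)&(q[:,2]<z1)
        if m.sum()>5: print(n,z0,m.sum(),(l[m].min(0)*1e3).round(1),(l[m].max(0)*1e3).round(1))
    h=cv2.cvtColor(d['image'],cv2.COLOR_BGR2HSV); m=(abs(h[...,0].astype(int)-140)<12)&(h[...,1]>100)
    q=P[m]; q=q[np.isfinite(q[:,0])&(q[:,2]>.01)&(q[:,2]<.2)]
    if len(q): print(n,'purple',np.median(q,0).round(3),np.percentile(q,2,0).round(3),np.percentile(q,98,0).round(3))
print(sense()['q'].round(3))
E
```

```text
scene 0.108 93 [-12.7 -26.7] [28.2 23.4]
scene 0.124 103 [-12.6 -15.2] [20.2 12.4]
scene 0.149 43 [ -9.8 -15. ] [16.6 10.7]
scene purple [0.66  0.224 0.09 ] [0.638 0.201 0.014] [0.677 0.249 0.16 ]
side 0.108 67 [-27.7 -12.8] [22.9 24.8]
side 0.124 133 [-20.2  -1.7] [17.8 12.9]
side 0.149 48 [-14.3  -8.5] [11.8 12.5]
side purple [0.647 0.234 0.089] [0.624 0.21  0.014] [0.673 0.252 0.159]
wrist 0.108 46 [-23.8 -12.2] [12.5 25.8]
wrist 0.124 151 [-19.  -12.7] [11.5 13.3]
wrist 0.149 79 [-13.1 -11.8] [11.1 13.2]
wrist purple [0.641 0.224 0.09 ] [0.624 0.202 0.016] [0.662 0.251 0.159]
[ 1.440e-01  3.460e-01  1.533e+00  1.000e-03  1.264e+00 -1.091e+00]
```

Buttons confirmed on the 14.5° axis, 38–40 mm overall. The purple gauge is clear. Now I'll look at the bore with the tool already turned for the squeeze.

```bash
python3 -m crank '[{"dp":[0.066,-0.92,-0.16],"angular":[0,0,-8]},{"dp":[0.066,-0.92,-0.16],"angular":[0,0,-8]},{"dp":[0.066,-0.92,-0.16],"angular":[0,0,-8]},{"dp":[0.066,-0.92,-0.16],"angular":[0,0,-8]},{"dp":[0.066,-0.92,-0.16],"angular":[0,0,-8]},{"dp":[0.066,-0.92,-0.16],"angular":[0,0,-8]},{"dp":[0.066,-0.92,-0.16],"angular":[0,0,-8]},{"dp":[0.066,-0.92,-0.16],"angular":[0,0,0]},{"dp":[0.066,-0.92,-0.16],"angular":[0,0,0]},{"dp":[0.066,-0.92,-0.16],"angular":[0,0,0]},{"dp":[0.066,-0.92,-0.16],"angular":[0,0,0]},{"dp":[0.066,-0.92,-0.16],"angular":[0,0,0]},{"dp":[0.066,-0.92,-0.16],"angular":[0,0,0]},{"dp":[0.066,-0.92,-0.16],"angular":[0,0,0]},{"dp":[0.066,-0.92,-0.16],"angular":[0,0,0]},{"dp":[0.066,-0.92,-0.16],"angular":[0,0,0]},{"dp":[0,0,0],"angular":[0,0,0]},{"dp":[0,0,0],"angular":[0,0,0]}]'
python3 - <<'E'
from h import *
import pickle
d=snap('wrist'); pickle.dump(d,open('d2.pkl','wb'))
cv2.imwrite('pics/d.png',d['image'])
P=cloud(d)
m=(abs(P[...,2]-.08)<.004)&(abs(P[...,0]-.549)<.07)&(abs(P[...,1]+.256)<.07)
m=m.astype('u1'); v,u=np.where(m); q=onplane(d,np.c_[u,v],.08)[:,:2].astype('f4')*1000
print(m.sum(),np.median(P[m>0][:,2]),cv2.minAreaRect(q))
cs,_=cv2.findContours(m,cv2.RETR_CCOMP,cv2.CHAIN_APPROX_NONE)
for c in cs:
    if len(c)>60:
        w=onplane(d,c[:,0].astype(float),.08)[:,:2].astype('f4')*1000; print(len(c),c[:,0].mean(0),cv2.fitEllipse(w),cv2.minEnclosingCircle(w))
q=P.reshape(-1,3); r=np.hypot(q[:,0]-.549,q[:,1]+.256)
for z in np.arange(.03,.08,.003):
    k=(r<.022)&(abs(q[:,2]-z)<.0015); print(round(z,3),k.sum(),end='; ')
E
```

```text
t: 3.6
tcp_pos: [0.5482, -0.2534, 0.2231]
tool_rot: [0.61, 0.792, 0.0, -0.001]
force: [0.5, -0.7, -0.0]
finger_gap: 0.999
gripper_force: 0.0
7562 0.07974101117096094 ((549.5870971679688, -256.7405700683594), (89.67890930175781, 90.4478530883789), 11.776148796081543)
389 [324.32390746 188.40874036] ((549.5347290039062, -256.55413818359375), (105.32006072998047, 105.8740234375), 50.711483001708984) ((549.5429077148438, -256.95501708984375), 63.44590377807617)
147 [324.2244898  190.66666667] ((549.3789672851562, -256.26312255859375), (47.36959457397461, 48.01132583618164), 113.40935516357422) ((549.40478515625, -256.3680114746094), 24.49555778503418)
0.03 0; 0.033 3; 0.036 717; 0.039 86; 0.042 29; 0.045 38; 0.048 32; 0.051 38; 0.054 40; 0.057 35; 0.06 100; 0.063 403; 0.066 1; 0.069 0; 0.072 0; 0.075 0; 0.078 0;
```

View pics/d.png

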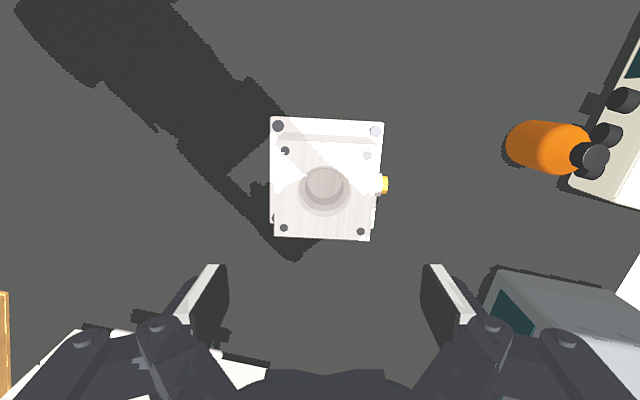

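The bore is at (324,190): centre (0.5494, -0.2563), 47.7 mm across as it should be. The step is at z≈0.062 and the floor at about 0.036. Going back to the stand at the same yaw, so any camera error cancels.

```bash
python3 -m crank '[{"dp":[-0.07,0.96,0.06],"angular":[0,0,0]},{"dp":[-0.07,0.96,0.06],"angular":[0,0,0]},{"dp":[-0.07,0.96,0.06],"angular":[0,0,0]},{"dp":[-0.07,0.96,0.06],"angular":[0,0,0]},{"dp":[-0.07,0.96,0.06],"angular":[0,0,0]},{"dp":[-0.07,0.96,0.06],"angular":[0,0,0]},{"dp":[-0.07,0.96,0.06],"angular":[0,0,0]},{"dp":[-0.07,0.96,0.06],"angular":[0,0,0]},{"dp":[-0.07,0.96,0.06],"angular":[0,0,0]},{"dp":[-0.07,0.96,0.06],"angular":[0,0,0]},{"dp":[-0.07,0.96,0.06],"angular":[0,0,0]},{"dp":[-0.07,0.96,0.06],"angular":[0,0,0]},{"dp":[-0.07,0.96,0.06],"angular":[0,0,0]},{"dp":[-0.07,0.96,0.06],"angular":[0,0,0]},{"dp":[-0.07,0.96,0.06],"angular":[0,0,0]},{"dp":[0,0.2,0],"angular":[0,0,0]},{"dp":[0,0,0],"angular":[0,0,0]},{"dp":[0,0,0],"angular":[0,0,0]}]'
cat > g.py <<'E'
from h import *
d=snap('wrist'); P=cloud(d); s=sense()
print('tcp',s['tcp_pos'].round(4),'tooly',np.degrees(np.arctan2(*R.from_quat(s['tool_rot']).as_matrix()[[1,0],1])).round(2))
for z0,z1 in((.097,.103),(.15,.165),(.168,.18)):
    m=(P[...,2]>z0)&(P[...,2]<z1)&(abs(P[...,0]-.517)<.08)&(abs(P[...,1]-.184)<.08)
    q=P[m]
    if len(q)>20: print(z0,len(q),cv2.minAreaRect(q[:,:2].astype('f4')*1000),cv2.minEnclosingCircle(q[:,:2].astype('f4')*1000))
E
python3 g.py
```

```text
t: 5.45
tcp_pos: [0.5163, 0.1833, 0.2505]
tool_rot: [0.61, 0.792, -0.0, 0.0]
force: [-0.0, 0.2, -0.5]
finger_gap: 1.0
gripper_force: 0.0
tcp [0.5165 0.1828 0.2504] tooly 14.76
0.097 6119 ((517.0181884765625, 184.628662109375), (90.18568420410156, 90.62654876708984), 13.920300483703613) ((517.1097412109375, 184.66574096679688), 63.270965576171875)
0.15 593 ((516.7752685546875, 184.90782165527344), (25.69017791748047, 26.519439697265625), 15.280716896057129) ((516.9382934570312, 185.15411376953125), 17.655969619750977)
0.168 713 ((516.8670043945312, 184.88504028320312), (21.349388122558594, 21.098798751831055), 61.78642272949219) ((516.7200927734375, 185.1345977783203), 11.03903579711914)
```

```bash
python3 -m crank '[{"dp":[0.01,0.06,-0.8],"angular":[0,0,0.2]},{"dp":[0,0,-0.8],"angular":[0,0,0]},{"dp":[0,0,-0.8],"angular":[0,0,0]},{"dp":[0,0,-0.8],"angular":[0,0,0]},{"dp":[0,0,-0.5],"angular":[0,0,0]},{"dp":[0,0,-0.25],"angular":[0,0,0]},{"dp":[0,0,0],"angular":[0,0,0]},{"dp":[0,0,0],"angular":[0,0,0]}]' && python3 -m crank '[{"dp":[0,0,0],"angular":[0,0,0]},{"dp":[0,0,0],"angular":[0,0,0]},{"dp":[0,0,0],"angular":[0,0,0]},{"dp":[0,0,0],"angular":[0,0,0]},{"dp":[0,0,0],"angular":[0,0,0]},{"dp":[0,0,0],"angular":[0,0,0]},{"dp":[0,0,0],"angular":[0,0,0]},{"dp":[0,0,0],"angular":[0,0,0]},{"dp":[0,0,0],"angular":[0,0,0]},{"dp":[0,0,0],"angular":[0,0,0]},{"dp":[0,0,0],"angular":[0,0,0]},{"dp":[0,0,0],"angular":[0,0,0]}]' 1 25
```

```text
t: 6.3
tcp_pos: [0.5178, 0.1847, 0.1324]
tool_rot: [0.609, 0.793, 0.0, 0.0]
force: [-0.4, 0.3, 0.2]
finger_gap: 1.004
gripper_force: 0.0
t: 7.5
tcp_pos: [0.517, 0.1851, 0.1325]
tool_rot: [0.609, 0.793, 0.0, 0.0]
force: [-1.5, -0.0, 5.6]
finger_gap: 0.298
gripper_force: 31.5
```

Opening is about 26 mm, so the buttons are home. Lifting.

```bash
python3 -m crank '[{"dp":[0,0,0.2],"angular":[0,0,0]},{"dp":[0,0,0.2],"angular":[0,0,0]},{"dp":[0,0,0.3],"angular":[0,0,0]},{"dp":[0,0,0.4],"angular":[0,0,0]},{"dp":[0,0,0.6],"angular":[0,0,0]},{"dp":[0,0,0.7],"angular":[0,0,0]},{"dp":[0,0,0.7],"angular":[0,0,0]},{"dp":[0,0,0.5],"angular":[0,0,0]},{"dp":[0,0,0.2],"angular":[0,0,0]},{"dp":[0,0,0],"angular":[0,0,0]}]' && python3 -m crank '[{"dp":[0.03,-0.6,0],"angular":[0,0,0]},{"dp":[0.075,-0.9,0],"angular":[0,0,0]},{"dp":[0.075,-0.9,0],"angular":[0,0,0]},{"dp":[0.075,-0.9,0],"angular":[0,0,0]},{"dp":[0.075,-0.9,0],"angular":[0,0,0]},{"dp":[0.075,-0.9,0],"angular":[0,0,0]},{"dp":[0.075,-0.9,0],"angular":[0,0,0]},{"dp":[0.075,-0.9,0],"angular":[0,0,0]},{"dp":[0.075,-0.9,0],"angular":[0,0,0]},{"dp":[0.075,-0.9,0],"angular":[0,0,0]},{"dp":[0.075,-0.9,0],"angular":[0,0,0]},{"dp":[0.075,-0.9,0],"angular":[0,0,0]},{"dp":[0.075,-0.9,0],"angular":[0,0,0]},{"dp":[0.075,-0.9,0],"angular":[0,0,0]},{"dp":[0.075,-0.9,0],"angular":[0,0,0]},{"dp":[0.03,-0.9,0],"angular":[0,0,0]},{"dp":[0,-0.6,0],"angular":[0,0,0]},{"dp":[0,0,0],"angular":[0,0,0]},{"dp":[0,0,0],"angular":[0,0,0]}]'
python3 - <<'E'
from h import *
d=snap('side'); P=cloud(d); s=sense(); t=s['tcp_pos']; print(t.round(4),s['force'].round(2))
i=d['image'][100:230,270:430]; cv2.imwrite('pics/e.png',cv2.resize(i,None,fx=4,fy=4,interpolation=cv2.INTER_CUBIC))
w=snap('wrist'); Q=cloud(w)
for nm,X in(('side',P),('wrist',Q)):
  for z0 in np.arange(.09,.29,.01):
    m=(X[...,2]>z0)&(X[...,2]<z0+.01)&(np.hypot(X[...,0]-t[0],X[...,1]-t[1])<.032); q=X[m]
    if len(q)>8: print(nm,z0.round(2),len(q),(q.min(0)[:2]*1e3).round(1),(q.max(0)[:2]*1e3).round(1))
E
```

```text
t: 8.5
tcp_pos: [0.5177, 0.1852, 0.2472]
tool_rot: [0.609, 0.793, 0.001, 0.001]
force: [1.0, -0.5, -2.9]
finger_gap: 0.3
gripper_force: 30.4
t: 10.4
tcp_pos: [0.5498, -0.2552, 0.245]
tool_rot: [0.609, 0.793, 0.0, -0.001]
force: [-0.2, 0.2, -3.7]
finger_gap: 0.301
gripper_force: 30.3
[ 0.5499 -0.2546  0.2453] [-0.38  0.17 -3.63]
side 0.13 23 [ 532.4 -255.3] [ 562.5 -241. ]
side 0.14 38 [ 532.8 -253.1] [ 563.2 -237.2]
side 0.15 59 [ 533.2 -266. ] [ 564.6 -238.5]
side 0.16 23 [ 539.6 -253.5] [ 556.  -246.2]
side 0.17 20 [ 540.2 -252.8] [ 557.  -246.3]
side 0.18 28 [ 538.6 -256.7] [ 557.5 -245.2]
side 0.19 14 [ 539.1 -254.6] [ 557.9 -246.9]
side 0.2 26 [ 531.5 -251. ] [ 569.  -233.2]
side 0.21 111 [ 522.  -277.3] [ 575.3 -225.8]
side 0.22 64 [ 522.8 -267.2] [ 575.5 -227.7]
side 0.23 44 [ 533.6 -264.8] [ 564.2 -240. ]
side 0.24 39 [ 534.5 -251.5] [ 560.7 -239.8]
side 0.25 58 [ 523.7 -257.8] [ 570.7 -239.4]
side 0.26 85 [ 522.  -259.7] [ 574.7 -238.5]
side 0.27 98 [ 522.4 -271.4] [ 575.9 -238.7]
side 0.28 86 [ 519.1 -268.4] [ 575.9 -240. ]
wrist 0.13 70 [ 534.  -250.5] [ 561.8 -238. ]
wrist 0.14 118 [ 533.8 -251.4] [ 562.5 -237.9]
wrist 0.15 264 [ 534.2 -250.6] [ 561.7 -237.9]
wrist 0.21 3165 [ 522.6 -271.6] [ 577.8 -226.5]
wrist 0.22 349 [ 523.6 -268.9] [ 570.2 -229.8]
wrist 0.23 382 [ 534.9 -247. ] [ 559.9 -239. ]
wrist 0.24 458 [ 534.8 -247. ] [ 559.7 -238.8]
wrist 0.25 901 [ 523.2 -254.7] [ 573.6 -238.5]
wrist 0.26 1371 [ 523.1 -254.9] [ 574.2 -238.4]
wrist 0.27 2797 [ 523.1 -270.6] [ 574.3 -238.2]
wrist 0.28 3835 [ 519.3 -268.9] [ 577.2 -236.1]
```

View pics/e.png

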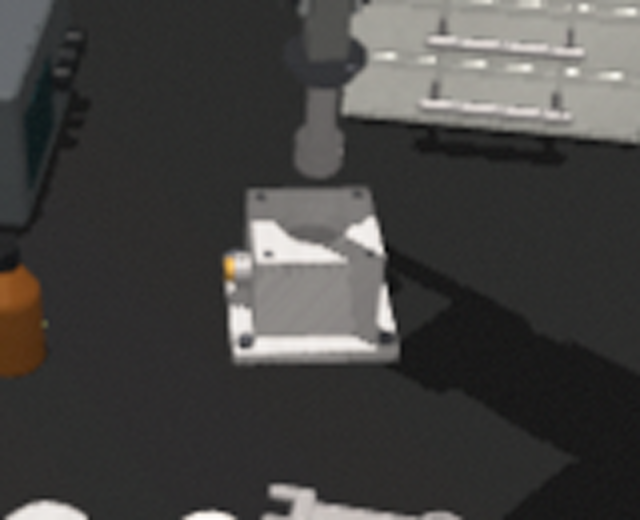

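The gauge hangs straight in the grip above the bore (crop pixels: nose (320,160), bore (325,240)), with no plungers showing. I'll fit the nose and flange axes and work out the shift.

```bash
python3 - <<'E'
from h import *
from scipy.optimize import least_squares
w=snap('wrist'); X=cloud(w).reshape(-1,3); t=sense()['tcp_pos']; print(t.round(4),sense()['q'].round(3))
for nm,z0,z1,r in(('nose',.136,.154,.0165),('flange',.2125,.2165,.028),('flangetop',.2165,.222,.028)):
    q=X[(X[:,2]>z0)&(X[:,2]<z1)&(np.hypot(X[:,0]-t[0],X[:,1]-t[1])<.034)]
    f=least_squares(lambda c:np.hypot(q[:,0]-c[0],q[:,1]-c[1])-r,[t[0],t[1]],loss='soft_l1',f_scale=.0005)
    print(nm,len(q),(f.x*1e3).round(2),'resid',np.median(abs(f.fun))*1e3, 'zmin/max',q[:,2].min(),np.percentile(q[:,2],90))
q=X[(np.hypot(X[:,0]-t[0],X[:,1]-t[1])<.017)&(X[:,2]>.1)];print('lowest',np.percentile(q[:,2],.5))
v=X[(X[:,2]>.208)&(X[:,2]<.225)&(np.hypot(X[:,0]-t[0],X[:,1]-t[1])<.034)]
h,e=np.histogram(v[:,2],17);print(h,e.round(4))
E
```

```text
[ 0.5502 -0.2544  0.2457] [-0.617  0.484  1.461  0.     1.198 -0.88 ]
nose 239 [ 550.34 -254.77] resid 0.1322863539494623 zmin/max 0.13611886278974028 0.1534810895835767
flange 112 [ 550.57 -254.94] resid 0.11237872920557071 zmin/max 0.21268812524083047 0.2161666927395601
flangetop 3127 [ 552.47 -262.03] resid 3.4113058505569582 zmin/max 0.21650979200286988 0.21954318111186327
lowest 0.13850702677349191
[   4    9   29   27   28   30  108  612 1369  827  143   34   18   23
   21   23   28] [0.2123 0.2131 0.2138 0.2145 0.2153 0.216  0.2168 0.2175 0.2182 0.219
 0.2197 0.2205 0.2212 0.2219 0.2227 0.2234 0.2242 0.2249]
```

```bash
python3 -m crank '[{"dp":[-0.033,-0.05,-0.3],"angular":[0,0,0]},{"dp":[0,0,-0.4],"angular":[0,0,0]},{"dp":[0,0,-0.4],"angular":[0,0,0]},{"dp":[0,0,-0.4],"angular":[0,0,0]},{"dp":[0,0,-0.3],"angular":[0,0,0]},{"dp":[0,0,-0.2],"angular":[0,0,0]},{"dp":[0,0,0],"angular":[0,0,0]},{"dp":[0,0,0],"angular":[0,0,0]}]'
python3 - <<'E'
from h import *
from scipy.optimize import least_squares
w=snap('wrist'); X=cloud(w).reshape(-1,3); s=sense(); t=s['tcp_pos']; print(t.round(4),s['force'].round(2))
q=X[(X[:,2]>.149)&(X[:,2]<.1535)&(np.hypot(X[:,0]-t[0],X[:,1]-t[1])<.034)]
f=least_squares(lambda c:np.hypot(q[:,0]-c[0],q[:,1]-c[1])-.028,[t[0],t[1]],loss='soft_l1',f_scale=.0005)
print(len(q),f.x.round(4),np.median(abs(f.fun)))
E
```

```text
t: 11.35
tcp_pos: [0.5497, -0.2576, 0.186]
tool_rot: [0.609, 0.793, -0.0, 0.0]
force: [0.0, 0.7, -3.1]
finger_gap: 0.296
gripper_force: 30.2
[ 0.5499 -0.2578  0.1863] [-0.38 -0.39 -3.2 ]
2 [ 0.552  -0.2582] 4.744560647140794e-12
```

```bash
cat > f.py <<'E'
from h import *
from scipy.optimize import least_squares
w=snap('wrist'); X=cloud(w).reshape(-1,3); s=sense(); t=s['tcp_pos']; print(t.round(4),s['force'].round(2))
z=t[2]-.033
q=X[(X[:,2]>z+.0005)&(X[:,2]<z+.0045)&(np.hypot(X[:,0]-t[0],X[:,1]-t[1])<.034)]
f=least_squares(lambda c:np.hypot(q[:,0]-c[0],q[:,1]-c[1])-.028,[t[0],t[1]],loss='soft_l1',f_scale=.0005)
print('flange',len(q),f.x.round(4),np.median(abs(f.fun)).round(5))
v=X[(X[:,2]>z-.02)&(X[:,2]<z+.012)&(np.hypot(X[:,0]-t[0],X[:,1]-t[1])<.027)];h,e=np.histogram(v[:,2],40);print('ztop',e[h.argmax()].round(4))
E
python3 f.py; python3 f.py
```

```text
[ 0.5499 -0.2578  0.1865] [ 0.47 -0.05 -3.79]
flange 155 [ 0.5504 -0.2584] 0.00015
ztop 0.1594
[ 0.5499 -0.2577  0.1866] [ 0.01 -0.64 -2.85]
flange 131 [ 0.5505 -0.2583] 0.00013
ztop 0.1596
```

```bash
python3 -m crank '[{"dp":[-0.03,0.06,0],"angular":[0,0,0]},{"dp":[0,0,-0.07],"angular":[0,0,0]},{"dp":[0,0,0],"angular":[0,0,0]},{"dp":[0,0,0],"angular":[0,0,0]}]';python3 f.py
```

```text
t: 11.9
tcp_pos: [0.5485, -0.2556, 0.1838]
tool_rot: [0.609, 0.793, -0.0, -0.0]
force: [-0.1, -0.2, -3.2]
finger_gap: 0.298
gripper_force: 30.3
[ 0.5486 -0.2556  0.1838] [ 0.48  0.32 -3.73]
flange 137 [ 0.5491 -0.2561] 0.00015
ztop 0.1569
```

```bash
python3 -m crank '[{"dp":[0.01,-0.005,-0.07],"angular":[0,0,0]},{"dp":[0,0,-0.07],"angular":[0,0,0]},{"dp":[0,0,-0.07],"angular":[0,0,0]},{"dp":[0,0,-0.07],"angular":[0,0,0]},{"dp":[0,0,-0.07],"angular":[0,0,0]},{"dp":[0,0,0],"angular":[0,0,0]}]'; python3 -m crank '[{"dp":[0,0,-0.07],"angular":[0,0,0]},{"dp":[0,0,-0.07],"angular":[0,0,0]},{"dp":[0,0,-0.07],"angular":[0,0,0]},{"dp":[0,0,-0.07],"angular":[0,0,0]},{"dp":[0,0,0],"angular":[0,0,0]}]'
```

```text
t: 12.55
tcp_pos: [0.5487, -0.2557, 0.1729]
tool_rot: [0.609, 0.793, -0.0, -0.0]
force: [-0.2, -0.4, -3.8]
finger_gap: 0.298
gripper_force: 30.3
t: 13.05
tcp_pos: [0.5488, -0.2557, 0.1645]
tool_rot: [0.609, 0.793, -0.0, -0.0]
force: [0.3, 0.2, -2.9]
finger_gap: 0.302
gripper_force: 30.3
```

```bash
python3 -m crank '[{"dp":[0,0,-0.06],"angular":[0,0,0]},{"dp":[0,0,-0.06],"angular":[0,0,0]},{"dp":[0,0,-0.06],"angular":[0,0,0]},{"dp":[0,0,-0.06],"angular":[0,0,0]},{"dp":[0,0,0],"angular":[0,0,0]}]';python3 -m crank '[{"dp":[0,0,-0.04],"angular":[0,0,0]},{"dp":[0,0,-0.04],"angular":[0,0,0]},{"dp":[0,0,0],"angular":[0,0,0]}]'
```

```text
t: 13.55
tcp_pos: [0.5487, -0.2557, 0.1574]
tool_rot: [0.609, 0.793, -0.0, -0.0]
force: [0.1, 0.7, -2.9]
finger_gap: 0.301
gripper_force: 30.3
t: 13.85
tcp_pos: [0.5488, -0.2557, 0.1551]
tool_rot: [0.609, 0.793, -0.0, -0.0]
force: [-0.2, -0.3, -3.4]
finger_gap: 0.297
gripper_force: 30.3
```

```bash
python3 -m crank '[{"dp":[0,0,-0.03],"angular":[0,0,0]},{"dp":[0,0,0],"angular":[0,0,0]}]';python3 -m crank '[{"dp":[0,0,-0.03],"angular":[0,0,0]},{"dp":[0,0,0],"angular":[0,0,0]}]';python3 -m crank '[{"dp":[0,0,-0.03],"angular":[0,0,0]},{"dp":[0,0,0],"angular":[0,0,0]}]'
```

```text
t: 14.05
tcp_pos: [0.5488, -0.2557, 0.1543]
tool_rot: [0.609, 0.793, 0.0, -0.0]
force: [-0.4, 0.4, -2.9]
finger_gap: 0.297
gripper_force: 30.3
t: 14.25
tcp_pos: [0.5489, -0.2557, 0.1534]
tool_rot: [0.609, 0.793, -0.0, -0.0]
force: [0.0, 0.2, -3.2]
finger_gap: 0.299
gripper_force: 30.3
t: 14.45
tcp_pos: [0.549, -0.2559, 0.1533]
tool_rot: [0.609, 0.793, -0.0, 0.0]
force: [-1.4, 0.4, 2.0]
finger_gap: 0.301
gripper_force: 31.0
```

The floor is felt at 44 mm below the mouth (+5 N), matching the range image. Releasing the buttons.

```bash
python3 -m crank '[{"dp":[0,0,0],"angular":[0,0,0]},{"dp":[0,0,0],"angular":[0,0,0]},{"dp":[0,0,0],"angular":[0,0,0]},{"dp":[0,0,0],"angular":[0,0,0]},{"dp":[0,0,0],"angular":[0,0,0]},{"dp":[0,0,0],"angular":[0,0,0]},{"dp":[0,0,0],"angular":[0,0,0]},{"dp":[0,0,0],"angular":[0,0,0]}]' 0; python3 -m crank '[{"dp":[0,0,0.4],"angular":[0,0,0]},{"dp":[0,0,0.8],"angular":[0,0,0]},{"dp":[0,0,0.8],"angular":[0,0,0]},{"dp":[0,0,0.8],"angular":[0,0,0]},{"dp":[0,0,0.4],"angular":[0,0,0]},{"dp":[0,0,0],"angular":[0,0,0]},{"dp":[0,0,0],"angular":[0,0,0]}]'
python3 - <<'E'
from h import *
w=snap('wrist'); cv2.imwrite('pics/f.png',w['image']); X=cloud(w).reshape(-1,3); print(sense()['tcp_pos'].round(4))
for z0,z1 in((.115,.1195),(.121,.13),(.145,.163),(.176,.184),(.188,.2)):
    q=X[(X[:,2]>z0)&(X[:,2]<z1)&(np.hypot(X[:,0]-.5494,X[:,1]+.2563)<.034)]
    if len(q)>10: print(z0,len(q),np.median(q[:,2]).round(4),cv2.minAreaRect(q[:,:2].astype('f4')*1000),q[:,:2].min(0).round(4),q[:,:2].max(0).round(4))
q=X[(X[:,2]>.188)&(X[:,2]<.2)&(np.hypot(X[:,0]-.5494,X[:,1]+.2563)<.034)];print(cv2.minEnclosingCircle(q[:,:2].astype('f4')*1000))
E
```

```text
t: 15.25
tcp_pos: [0.5489, -0.2558, 0.1526]
tool_rot: [0.609, 0.793, 0.0, -0.0]
force: [-0.4, 0.3, -0.3]
finger_gap: 1.005
gripper_force: 0.0
t: 15.95
tcp_pos: [0.5485, -0.2555, 0.2483]
tool_rot: [0.609, 0.793, -0.0, -0.0]
force: [-0.7, 0.8, -0.8]
finger_gap: 1.003
gripper_force: 0.0
[ 0.5482 -0.2553  0.2476]
0.121 1668 0.1265 ((548.4130249023438, -252.91580200195312), (55.03542709350586, 49.118682861328125), 14.324286460876465) [ 0.5216 -0.2808] [ 0.577  -0.2279]
0.145 246 0.1543 ((546.9078369140625, -247.39259338378906), (31.104467391967773, 9.129860877990723), 15.320590019226074) [ 0.5331 -0.2559] [ 0.5631 -0.2403]
0.176 651 0.1812 ((549.1077270507812, -256.0075988769531), (25.76146125793457, 26.512842178344727), 15.331912994384766) [ 0.5339 -0.2715] [ 0.5645 -0.2404]
0.188 856 0.1945 ((549.190673828125, -255.8235321044922), (21.033782958984375, 21.335180282592773), 58.52104187011719) [ 0.5387 -0.2667] [ 0.56   -0.2453]
((549.1534423828125, -256.03466796875), 10.999887466430664)
```

View pics/f.png

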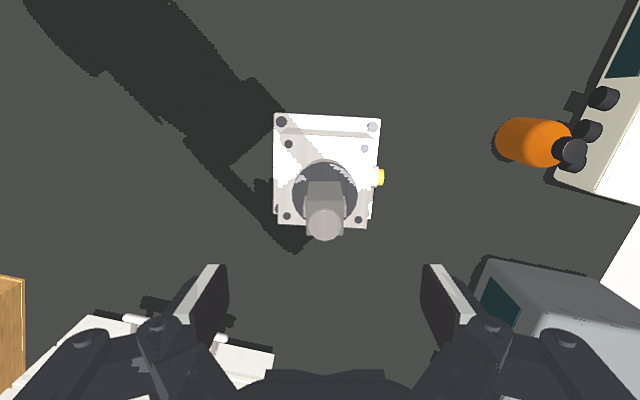

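The gauge stands upright in the bore: cap at (324,225) at z 0.1945, and the buttons measure 31 mm over, so the plungers are against the wall. Next I'll shut the fingers and press the cap.

```bash
python3 -m crank '[{"dp":[0.03,-0.02,0],"angular":[0,0,0]},{"dp":[0,0,0],"angular":[0,0,0]},{"dp":[0,0,0],"angular":[0,0,0]},{"dp":[0,0,0],"angular":[0,0,0]},{"dp":[0,0,0],"angular":[0,0,0]},{"dp":[0,0,0],"angular":[0,0,0]},{"dp":[0,0,0],"angular":[0,0,0]},{"dp":[0,0,0],"angular":[0,0,0]},{"dp":[0,0,0],"angular":[0,0,0]},{"dp":[0,0,0],"angular":[0,0,0]},{"dp":[0,0,-0.3],"angular":[0,0,0]},{"dp":[0,0,-0.3],"angular":[0,0,0]},{"dp":[0,0,-0.3],"angular":[0,0,0]},{"dp":[0,0,-0.1],"angular":[0,0,0]},{"dp":[0,0,0],"angular":[0,0,0]},{"dp":[0,0,0],"angular":[0,0,0]}]' 1 20; python3 -m crank '[{"dp":[0,0,-0.03],"angular":[0,0,0]},{"dp":[0,0,0],"angular":[0,0,0]}]'; python3 -m crank '[{"dp":[0,0,-0.03],"angular":[0,0,0]},{"dp":[0,0,0],"angular":[0,0,0]}]'
```

```text
t: 17.6
tcp_pos: [0.5499, -0.2564, 0.2186]
tool_rot: [0.609, 0.793, 0.0, 0.0]
force: [0.0, -0.4, 0.9]
finger_gap: 0.001
gripper_force: 0.0
t: 17.8
tcp_pos: [0.55, -0.2565, 0.218]
tool_rot: [0.609, 0.793, 0.0, 0.0]
force: [-0.1, -0.0, -0.3]
finger_gap: 0.001
gripper_force: 0.0
t: 18.0
tcp_pos: [0.5498, -0.2564, 0.2169]
tool_rot: [0.609, 0.793, -0.0, 0.0]
force: [-0.6, 1.3, 0.7]
finger_gap: -0.004
gripper_force: 0.0
```

```bash
for i in 1 2 3; do :; done; python3 -m crank '[{"dp":[0,0,-0.06],"angular":[0,0,0]},{"dp":[0,0,-0.06],"angular":[0,0,0]},{"dp":[0,0,0],"angular":[0,0,0]}]'; python3 -m crank '[{"dp":[0,0,-0.03],"angular":[0,0,0]},{"dp":[0,0,0],"angular":[0,0,0]}]'; python3 -m crank '[{"dp":[0,0,-0.03],"angular":[0,0,0]},{"dp":[0,0,0],"angular":[0,0,0]}]'
```

```text
t: 18.3
tcp_pos: [0.5496, -0.2562, 0.2128]
tool_rot: [0.609, 0.793, -0.0, -0.0]
force: [0.1, -0.2, 0.4]
finger_gap: -0.0
gripper_force: 0.0
t: 18.5
tcp_pos: [0.5498, -0.2563, 0.2122]
tool_rot: [0.609, 0.793, 0.0, -0.0]
force: [1.0, -1.2, -0.4]
finger_gap: -0.002
gripper_force: 0.0
t: 18.7
tcp_pos: [0.5498, -0.2563, 0.2113]
tool_rot: [0.609, 0.793, -0.0, -0.0]
force: [-0.2, -0.4, -0.1]
finger_gap: -0.006
gripper_force: 0.0
```

```bash
python3 -m crank '[{"dp":[0,0,-0.025],"angular":[0,0,0]},{"dp":[0,0,0],"angular":[0,0,0]}]'; python3 -m crank '[{"dp":[0,0,-0.025],"angular":[0,0,0]},{"dp":[0,0,0],"angular":[0,0,0]}]'; python3 -m crank '[{"dp":[0,0,-0.025],"angular":[0,0,0]},{"dp":[0,0,0],"angular":[0,0,0]}]'
```

```text
t: 18.9
tcp_pos: [0.5498, -0.2563, 0.2106]
tool_rot: [0.609, 0.793, -0.0, -0.0]
force: [0.2, -0.4, -0.0]
finger_gap: -0.001
gripper_force: 0.0
t: 19.1
tcp_pos: [0.5497, -0.2563, 0.2098]
tool_rot: [0.609, 0.793, -0.0, -0.0]
force: [-0.1, -0.1, -0.5]
finger_gap: -0.002
gripper_force: 0.0
t: 19.3
tcp_pos: [0.5497, -0.2563, 0.2091]
tool_rot: [0.609, 0.793, 0.0, -0.0]
force: [0.5, 0.7, -0.0]
finger_gap: 0.003
gripper_force: 0.0
```

```bash
python3 -m crank '[{"dp":[0,0,-0.025],"angular":[0,0,0]},{"dp":[0,0,0],"angular":[0,0,0]}]'; python3 -m crank '[{"dp":[0,0,-0.025],"angular":[0,0,0]},{"dp":[0,0,0],"angular":[0,0,0]}]'; python3 -m crank '[{"dp":[0,0,-0.025],"angular":[0,0,0]},{"dp":[0,0,0],"angular":[0,0,0]}]'
python3 - <<'E'
from h import *
w=snap('side'); i=w['image'][80:180,300:410]; cv2.imwrite('pics/g.png',cv2.resize(i,None,fx=5,fy=5,interpolation=cv2.INTER_CUBIC))
E
```

```text
t: 19.5
tcp_pos: [0.5497, -0.2563, 0.2083]
tool_rot: [0.609, 0.793, -0.0, -0.0]
force: [0.7, 0.4, 1.0]
finger_gap: 0.002
gripper_force: 0.0
t: 19.7
tcp_pos: [0.5498, -0.2563, 0.2075]
tool_rot: [0.609, 0.793, -0.0, -0.0]
force: [-0.2, 0.2, 0.0]
finger_gap: -0.002
gripper_force: 0.0
t: 19.9
tcp_pos: [0.5497, -0.2563, 0.2068]
tool_rot: [0.609, 0.793, -0.0, -0.0]
force: [-1.1, 0.3, -0.6]
finger_gap: -0.001
gripper_force: 0.0
```

View pics/g.png

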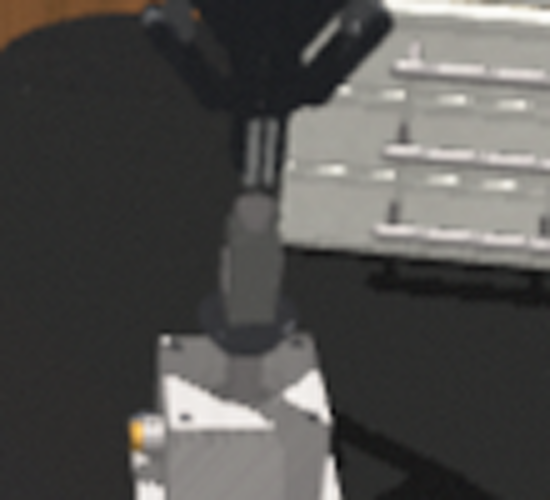

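The shut fingertips, at crop (260,188), are just above the cap. I'll keep going in small steps.

```bash
python3 -m crank '[{"dp":[0,0,-0.025],"angular":[0,0,0]},{"dp":[0,0,0],"angular":[0,0,0]}]'; python3 -m crank '[{"dp":[0,0,-0.025],"angular":[0,0,0]},{"dp":[0,0,0],"angular":[0,0,0]}]'; python3 -m crank '[{"dp":[0,0,-0.025],"angular":[0,0,0]},{"dp":[0,0,0],"angular":[0,0,0]}]' ; python3 -m crank '[{"dp":[0,0,-0.025],"angular":[0,0,0]},{"dp":[0,0,0],"angular":[0,0,0]}]'
```

```text
t: 20.15
tcp_pos: [0.5497, -0.2563, 0.206]
tool_rot: [0.609, 0.793, -0.0, -0.0]
force: [-0.2, 0.5, -0.5]
finger_gap: 0.002
gripper_force: 0.0
t: 20.35
tcp_pos: [0.5498, -0.2563, 0.2053]
tool_rot: [0.609, 0.793, -0.0, -0.0]
force: [0.2, -0.4, -0.2]
finger_gap: 0.002
gripper_force: 0.0
t: 20.55
tcp_pos: [0.5497, -0.2563, 0.2046]
tool_rot: [0.609, 0.793, -0.0, -0.0]
force: [-0.8, -0.6, -0.3]
finger_gap: 0.0
gripper_force: 0.0
t: 20.75
tcp_pos: [0.5497, -0.2563, 0.2038]
tool_rot: [0.609, 0.793, -0.0, -0.0]
force: [0.6, -0.2, 0.2]
finger_gap: -0.003
gripper_force: 0.0
```

```bash
python3 - <<'E'
from h import *
for n in('wrist','side','scene'):
    X=cloud(snap(n)).reshape(-1,3)
    q=X[(np.hypot(X[:,0]-.5494,X[:,1]+.2563)<.0135)&(X[:,2]>.17)&(X[:,2]<.22)]
    h,e=np.histogram(q[:,2],25,(.17,.22)); print(n,list(zip(e.round(3).tolist(),h.tolist())))
E
```

```text
wrist [(0.17, 13), (0.172, 13), (0.174, 15), (0.176, 13), (0.178, 18), (0.18, 516), (0.182, 87), (0.184, 0), (0.186, 0), (0.188, 3), (0.19, 42), (0.192, 143), (0.194, 437), (0.196, 4), (0.198, 0), (0.2, 0), (0.202, 0), (0.204, 0), (0.206, 0), (0.208, 7), (0.21, 38), (0.212, 73), (0.214, 108), (0.216, 95), (0.218, 114)]
side [(0.17, 4), (0.172, 2), (0.174, 4), (0.176, 4), (0.178, 5), (0.18, 8), (0.182, 19), (0.184, 6), (0.186, 0), (0.188, 1), (0.19, 0), (0.192, 7), (0.194, 16), (0.196, 14), (0.198, 0), (0.2, 0), (0.202, 0), (0.204, 0), (0.206, 0), (0.208, 4), (0.21, 3), (0.212, 4), (0.214, 2), (0.216, 8), (0.218, 5)]
scene [(0.17, 2), (0.172, 3), (0.174, 7), (0.176, 3), (0.178, 1), (0.18, 11), (0.182, 22), (0.184, 17), (0.186, 5), (0.188, 0), (0.19, 2), (0.192, 8), (0.194, 26), (0.196, 22), (0.198, 1), (0.2, 0), (0.202, 0), (0.204, 0), (0.206, 0), (0.208, 5), (0.21, 5), (0.212, 3), (0.214, 3), (0.216, 3), (0.218, 5)]
```

The clouds show the cap still up at about 0.195 and the fingertips at about 0.208, so the shut tips sit farther back than stated. There is about 12 mm to go.

```bash
python3 -m crank '[{"dp":[0,0,-0.05],"angular":[0,0,0]},{"dp":[0,0,-0.05],"angular":[0,0,0]},{"dp":[0,0,-0.05],"angular":[0,0,0]},{"dp":[0,0,-0.05],"angular":[0,0,0]},{"dp":[0,0,0],"angular":[0,0,0]}]'; python3 -m crank '[{"dp":[0,0,-0.03],"angular":[0,0,0]},{"dp":[0,0,-0.03],"angular":[0,0,0]},{"dp":[0,0,0],"angular":[0,0,0]}]'
python3 - <<'E'
from h import *
X=cloud(snap('wrist')).reshape(-1,3)
q=X[(np.hypot(X[:,0]-.5494,X[:,1]+.2563)<.0135)&(X[:,2]>.18)&(X[:,2]<.215)]
h,e=np.histogram(q[:,2],35,(.18,.215)); print(list(zip(e.round(3).tolist(),h.tolist())))
E
```

```text
t: 21.4
tcp_pos: [0.5496, -0.2562, 0.1976]
tool_rot: [0.609, 0.793, -0.0, -0.0]
force: [-0.0, 1.1, -0.2]
finger_gap: -0.001
gripper_force: 0.0
t: 21.7
tcp_pos: [0.5497, -0.2563, 0.196]
tool_rot: [0.609, 0.793, -0.0, -0.0]
force: [0.4, 0.8, 0.3]
finger_gap: 0.003
gripper_force: 0.0
[(0.18, 135), (0.181, 404), (0.182, 112), (0.183, 4), (0.184, 1), (0.185, 0), (0.186, 0), (0.187, 0), (0.188, 0), (0.189, 3), (0.19, 18), (0.191, 30), (0.192, 38), (0.193, 72), (0.194, 180), (0.195, 63), (0.196, 0), (0.197, 0), (0.198, 0), (0.199, 0), (0.2, 0), (0.201, 1), (0.202, 18), (0.203, 30), (0.204, 27), (0.205, 38), (0.206, 36), (0.207, 66), (0.208, 49), (0.209, 43), (0.21, 67), (0.211, 46), (0.212, 67), (0.213, 46), (0.214, 65)]
```

```bash
python3 -m crank '[{"dp":[0,0,-0.05],"angular":[0,0,0]},{"dp":[0,0,-0.05],"angular":[0,0,0]},{"dp":[0,0,-0.05],"angular":[0,0,0]},{"dp":[0,0,-0.02],"angular":[0,0,0]},{"dp":[0,0,0],"angular":[0,0,0]}]'; python3 -m crank '[{"dp":[0,0,-0.025],"angular":[0,0,0]},{"dp":[0,0,0],"angular":[0,0,0]}]';python3 -m crank '[{"dp":[0,0,-0.025],"angular":[0,0,0]},{"dp":[0,0,0],"angular":[0,0,0]}]';python3 -m crank '[{"dp":[0,0,-0.02],"angular":[0,0,0]},{"dp":[0,0,0],"angular":[0,0,0]}]'
```

```text
t: 22.25
tcp_pos: [0.5503, -0.2567, 0.1918]
tool_rot: [0.609, 0.793, 0.0, 0.001]
force: [-0.7, -0.1, 5.1]
finger_gap: 0.004
gripper_force: 2.3
t: 22.45
tcp_pos: [0.5507, -0.2569, 0.1918]
tool_rot: [0.609, 0.793, 0.0, 0.001]
force: [0.1, 0.6, 8.1]
finger_gap: -0.001
gripper_force: 3.8
t: 22.65
tcp_pos: [0.5511, -0.2572, 0.1918]
tool_rot: [0.609, 0.793, 0.0, 0.002]
force: [0.0, 0.4, 9.2]
finger_gap: -0.002
gripper_force: 5.2
t: 22.85
tcp_pos: [0.5514, -0.2575, 0.1918]
tool_rot: [0.609, 0.793, 0.0, 0.003]
force: [-0.8, 0.5, 12.3]
finger_gap: -0.002
gripper_force: 6.2
```

```bash
python3 -m crank '[{"dp":[0,0,0],"angular":[0,0,0]},{"dp":[0,0,0],"angular":[0,0,0]}]'; python3 - <<'E'
from h import *
X=cloud(snap('wrist')).reshape(-1,3)
q=X[(np.hypot(X[:,0]-.5494,X[:,1]+.2563)<.0135)&(X[:,2]>.175)&(X[:,2]<.215)]
h,e=np.histogram(q[:,2],40,(.175,.215)); print(list(zip(e.round(3).tolist(),h.tolist())))
w=snap('wrist'); cv2.imwrite('pics/k.png',cv2.resize(w['image'][130:400,170:480],None,fx=2.2,fy=2.2)); s=sense(); print(s['ft_torque'],s['tool_rot'])
E
```

```text
t: 23.05
tcp_pos: [0.5514, -0.2574, 0.1918]
tool_rot: [0.609, 0.793, 0.0, 0.003]
force: [-1.8, -0.1, 11.5]
finger_gap: -0.002
gripper_force: 6.2
[(0.175, 21), (0.176, 12), (0.177, 20), (0.178, 17), (0.179, 23), (0.18, 159), (0.181, 419), (0.182, 169), (0.183, 6), (0.184, 0), (0.185, 0), (0.186, 0), (0.187, 0), (0.188, 0), (0.189, 1), (0.19, 25), (0.191, 34), (0.192, 38), (0.193, 61), (0.194, 92), (0.195, 23), (0.196, 0), (0.197, 8), (0.198, 16), (0.199, 23), (0.2, 36), (0.201, 43), (0.202, 46), (0.203, 50), (0.204, 44), (0.205, 53), (0.206, 60), (0.207, 55), (0.208, 70), (0.209, 46), (0.21, 85), (0.211, 55), (0.212, 59), (0.213, 64), (0.214, 75)]
[ 0.0871589   0.14210626 -0.00907962] [6.09029751e-01 7.93142419e-01 1.06944566e-04 2.80254176e-03]
```

View pics/k.png

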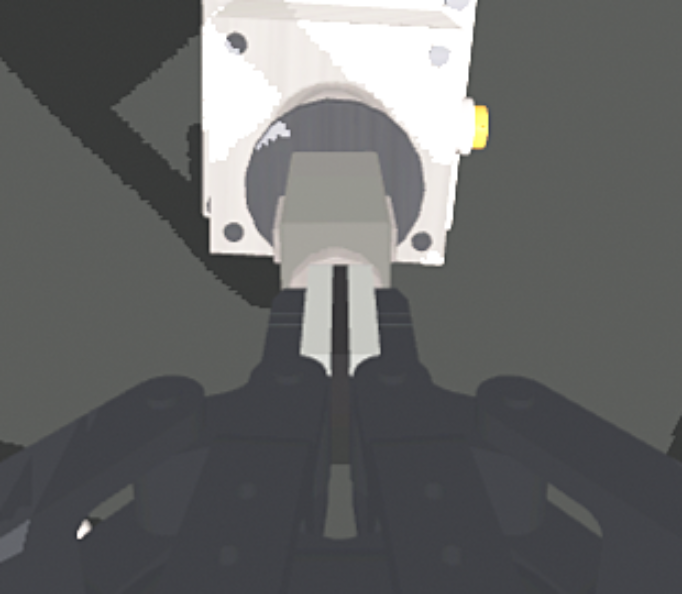

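The two pads bear on the cap at crop (340,265). At 11.5 N it hasn't moved yet. I'll press on in small steps, correcting the sideways give of the arm.

```bash
python3 -m crank '[{"dp":[-0.03,0.02,-0.02],"angular":[0,0,0]},{"dp":[0,0,0],"angular":[0,0,0]}]'; python3 -m crank '[{"dp":[-0.02,0.012,-0.02],"angular":[0,0,0]},{"dp":[0,0,0],"angular":[0,0,0]}]';python3 -m crank '[{"dp":[-0.02,0.012,-0.02],"angular":[0,0,0]},{"dp":[0,0,0],"angular":[0,0,0]}]'
```

```text
t: 23.35
tcp_pos: [0.5507, -0.257, 0.1915]
tool_rot: [0.609, 0.793, 0.0, 0.003]
force: [-0.5, 0.0, 13.2]
finger_gap: 0.001
gripper_force: 6.4
t: 23.55
tcp_pos: [0.5498, -0.2564, 0.1901]
tool_rot: [0.609, 0.793, 0.0, 0.003]
force: [0.1, 0.0, 3.9]
finger_gap: -0.002
gripper_force: 1.7
t: 23.75
tcp_pos: [0.5479, -0.2552, 0.1876]
tool_rot: [0.609, 0.793, 0.0, 0.0]
force: [-0.6, -0.1, 4.8]
finger_gap: -0.001
gripper_force: 2.6
```

It snapped over and is about 4 mm down. One more small push against the stop, then up to check.

```bash
python3 -m crank '[{"dp":[0,0,-0.025],"angular":[0,0,0]},{"dp":[0,0,0],"angular":[0,0,0]},{"dp":[0,0,0],"angular":[0,0,0]},{"dp":[0,0,0],"angular":[0,0,0]}]'; python3 -m crank '[{"dp":[0,0,0.2],"angular":[0,0,0]},{"dp":[0,0,0.6],"angular":[0,0,0]},{"dp":[0,0,0.7],"angular":[0,0,0]},{"dp":[0,0,0.6],"angular":[0,0,0]},{"dp":[0.02,-0.02,0.1],"angular":[0,0,0]},{"dp":[0,0,0],"angular":[0,0,0]},{"dp":[0,0,0],"angular":[0,0,0]}]' 0
cat > c.py <<'E'
from h import *
w=snap('wrist'); s=sense(); X=cloud(w).reshape(-1,3); print(s['tcp_pos'].round(4),s['q'].round(3))
for z0,z1 in((.145,.163),(.176,.184),(.186,.2)):
    q=X[(X[:,2]>z0)&(X[:,2]<z1)&(np.hypot(X[:,0]-.5494,X[:,1]+.2563)<.034)]
    if len(q)>10: print(z0,len(q),np.median(q[:,2]).round(4),cv2.minAreaRect(q[:,:2].astype('f4')*1000))
E
python3 c.py
```

```text
t: 24.15
tcp_pos: [0.5483, -0.2555, 0.1875]
tool_rot: [0.609, 0.793, 0.0, 0.001]
force: [0.2, 0.3, 7.5]
finger_gap: 0.001
gripper_force: 4.1
t: 24.85
tcp_pos: [0.5475, -0.2552, 0.251]
tool_rot: [0.609, 0.793, -0.0, -0.001]
force: [-0.6, -0.0, -1.1]
finger_gap: 0.995
gripper_force: 0.0
[ 0.5475 -0.2551  0.2508] [-0.621  0.476  1.459 -0.     1.209 -0.882]
0.145 245 0.154 ((546.8543090820312, -247.55905151367188), (31.351516723632812, 9.169024467468262), 15.271509170532227)
0.176 589 0.1813 ((549.0479125976562, -255.8632354736328), (25.47665786743164, 26.13422966003418), 15.855640411376953)
0.186 807 0.1903 ((549.3196411132812, -255.84027099609375), (21.058696746826172, 21.353479385375977), 54.89907455444336)
```

The lock is down: the cap is at 0.1903, 4.2 mm lower, and the buttons still measure 31 mm over. Turning the tool 90° for the plain faces.

```bash
python3 -m crank '[{"dp":[0.02,-0.01,0],"angular":[0,0,-8.2]},{"dp":[0,0,0],"angular":[0,0,-8.2]},{"dp":[0,0,0],"angular":[0,0,-8.2]},{"dp":[0,0,0],"angular":[0,0,-8.2]},{"dp":[0,0,0],"angular":[0,0,-8.2]},{"dp":[0,0,0],"angular":[0,0,-8.2]},{"dp":[0,0,0],"angular":[0,0,-8.2]},{"dp":[0,0,0],"angular":[0,0,-8.2]},{"dp":[0,0,0],"angular":[0,0,-8.2]},{"dp":[0,0,0],"angular":[0,0,-8.2]},{"dp":[0,0,0],"angular":[0,0,-8.2]},{"dp":[0,0,0],"angular":[0,0,0]},{"dp":[0,0,0],"angular":[0,0,0]}]'; sed -i "s/s\['q'\].round(3)/np.degrees(np.arctan2(*R.from_quat(s['tool_rot']).as_matrix()[[1,0],1])).round(2)/" c.py; python3 c.py
```

```text
t: 26.2
tcp_pos: [0.5485, -0.2557, 0.2515]
tool_rot: [0.992, 0.13, -0.001, -0.001]
force: [-0.2, -0.3, -1.3]
finger_gap: 1.002
gripper_force: 0.0
[ 0.5486 -0.2558  0.2517] -75.1
0.145 201 0.1542 ((562.9368896484375, -252.89096069335938), (4.170030117034912, 25.59402847290039), 15.142740249633789)
0.176 583 0.1813 ((549.763671875, -256.2352600097656), (25.778162002563477, 25.631969451904297), 15.069839477539062)
0.186 806 0.1903 ((549.6588745117188, -256.5420227050781), (21.22357177734375, 20.87145233154297), 61.44004440307617)
```

```bash
python3 -m crank '[{"dp":[0.03,-0.015,-0.8],"angular":[0,0,0]},{"dp":[0,0,-0.8],"angular":[0,0,0]},{"dp":[0,0,-0.8],"angular":[0,0,0]},{"dp":[0,0,-0.6],"angular":[0,0,0]},{"dp":[0,0,-0.4],"angular":[0,0,0]},{"dp":[0,0,-0.1],"angular":[0,0,0]},{"dp":[0,0,0],"angular":[0,0,0]},{"dp":[0,0,0],"angular":[0,0,0]}]' && python3 -m crank '[{"dp":[0,0,0],"angular":[0,0,0]},{"dp":[0,0,0],"angular":[0,0,0]},{"dp":[0,0,0],"angular":[0,0,0]},{"dp":[0,0,0],"angular":[0,0,0]},{"dp":[0,0,0],"angular":[0,0,0]},{"dp":[0,0,0],"angular":[0,0,0]},{"dp":[0,0,0],"angular":[0,0,0]},{"dp":[0,0,0],"angular":[0,0,0]},{"dp":[0,0,0],"angular":[0,0,0]},{"dp":[0,0,0],"angular":[0,0,0]},{"dp":[0,0,0],"angular":[0,0,0]},{"dp":[0,0,0],"angular":[0,0,0]}]' 1 25
```

```text
t: 27.05
tcp_pos: [0.5505, -0.2568, 0.1483]
tool_rot: [0.992, 0.129, 0.001, 0.001]
force: [0.4, 0.8, 0.9]
finger_gap: 0.998
gripper_force: 0.0
t: 28.25
tcp_pos: [0.5499, -0.2564, 0.1477]
tool_rot: [0.992, 0.128, 0.0, 0.0]
force: [-0.5, 0.9, 4.7]
finger_gap: 0.303
gripper_force: 27.1
```

```bash
python3 -m crank '[{"dp":[0,0,0.08],"angular":[0,0,0]},{"dp":[0,0,0.1],"angular":[0,0,0]},{"dp":[0,0,0.15],"angular":[0,0,0]},{"dp":[0,0,0.2],"angular":[0,0,0]},{"dp":[0,0,0.2],"angular":[0,0,0]},{"dp":[0,0,0.2],"angular":[0,0,0]},{"dp":[0,0,0.2],"angular":[0,0,0]}]' 1 40 && python3 -m crank '[{"dp":[0,0,0.3],"angular":[0,0,0]},{"dp":[0,0,0.4],"angular":[0,0,0]},{"dp":[0,0,0.5],"angular":[0,0,0]},{"dp":[0,0,0.5],"angular":[0,0,0]},{"dp":[0,0,0.3],"angular":[0,0,0]},{"dp":[0,0,0.1],"angular":[0,0,0]},{"dp":[0,0,0],"angular":[0,0,0]},{"dp":[0,0,0],"angular":[0,0,0]}]'
python3 - <<'E'
from h import *
t=sense()['tcp_pos']; print(t)
for n in('wrist','side'):
    X=cloud(snap(n)).reshape(-1,3); l=(X[:,:2]-t[:2])@np.array([[.966,.259],[-.259,.966]]).T
    k=np.hypot(*l.T)<.034
    for dz in np.arange(-.125,.03,.006):
        m=k&(abs(X[:,2]-t[2]-dz)<.003)
        if m.sum()>6: print(n,round(dz,3),m.sum(),(l[m].min(0)*1e3).round(1),(l[m].max(0)*1e3).round(1))
E
```

```text
t: 28.95
tcp_pos: [0.5496, -0.2563, 0.182]
tool_rot: [0.992, 0.128, -0.0, 0.0]
force: [-0.6, 0.8, -2.5]
finger_gap: 0.3
gripper_force: 39.9
t: 29.75
tcp_pos: [0.5493, -0.2561, 0.2437]
tool_rot: [0.992, 0.128, -0.001, -0.0]
force: [-0.7, -0.2, -2.2]
finger_gap: 0.298
gripper_force: 40.0
[ 0.54934191 -0.25607651  0.24365101]
wrist -0.107 22 [  4.5 -15.4] [15.1 12.8]
wrist -0.101 72 [  3.6 -15.9] [17.5 16. ]
wrist -0.095 84 [  3.7 -15.7] [17.  15.4]
wrist -0.089 118 [  5.1 -14.6] [15.9 15.2]
wrist -0.083 219 [  7.3 -13.5] [16.  14.1]
wrist -0.029 15 [ 15.2 -22.9] [27.  21.6]
wrist -0.023 3147 [ -8.5 -27.6] [27.5 27.5]
wrist -0.017 249 [ -2.  -26.6] [26.5 27.1]
wrist -0.011 184 [ 10.8 -12.9] [13. 13.]
wrist -0.005 190 [ 10.9 -13. ] [15.5 12.9]
wrist 0.001 280 [ 11.6 -12.7] [15.8 12.7]
wrist 0.007 409 [  6.8 -23.5] [15.8 21.1]
wrist 0.013 680 [  6.6 -26.3] [15.9 26.2]
wrist 0.019 942 [  6.1 -26.3] [15.8 26.4]
wrist 0.025 896 [  6.1 -26.6] [13.3 26.3]
side -0.107 9 [-15.2   2.9] [11.5 15. ]
side -0.101 21 [-14.9   6.4] [12.5 17.8]
side -0.095 23 [-18.1   2.5] [14.8 17.5]
side -0.089 21 [-17.4   4.4] [13.1 17.3]
side -0.083 47 [-18.8 -12.4] [13.4 18.5]
side -0.077 16 [-11.7  -4.2] [ 7.4 10.7]
side -0.071 13 [-11.1   2.5] [7.9 9.9]
side -0.065 16 [-10.3   0.4] [ 8.  11.6]
side -0.059 12 [-9.9  0.8] [ 5.8 10. ]
side -0.053 14 [-9.3  3.5] [ 6.7 10.9]
side -0.047 13 [-8.7  1. ] [ 7.  10.9]
side -0.035 17 [-20.1   8.2] [16.8 21.2]
side -0.029 16 [-27.9   5.7] [18.8 22.3]
side -0.023 109 [-29.7 -23.6] [24.4 27.6]
side -0.017 48 [-27.2 -14.5] [24.8 28.2]
side -0.011 24 [-12.9  -4.2] [10.8 13.9]
side -0.005 21 [-15.3   8.8] [10.4 14.8]
side 0.001 19 [-15.    4.3] [12.9 15.8]
side 0.007 19 [-18.1   1.9] [13.2 21.1]
side 0.013 28 [-18.2 -21.3] [13.1 26.4]
side 0.019 27 [-17.9  -4.6] [13.9 26.1]
side 0.025 27 [-12.3  -0.9] [10.8 27.2]
```

The gauge is out with its plungers still about ±17.5 mm. Carrying it to the stand.

```bash
python3 -m crank '[{"dp":[-0.03,0.4,0.1],"angular":[0,0,0]},{"dp":[-0.07,0.8,0.1],"angular":[0,0,0]},{"dp":[-0.07,0.9,0.1],"angular":[0,0,0]},{"dp":[-0.07,0.9,0],"angular":[0,0,0]},{"dp":[-0.07,0.9,0],"angular":[0,0,0]},{"dp":[-0.07,0.9,0],"angular":[0,0,0]},{"dp":[-0.07,0.9,0],"angular":[0,0,0]},{"dp":[-0.07,0.9,0],"angular":[0,0,0]},{"dp":[-0.07,0.9,0],"angular":[0,0,0]},{"dp":[-0.07,0.9,0],"angular":[0,0,0]},{"dp":[-0.07,0.9,0],"angular":[0,0,0]},{"dp":[-0.07,0.9,0],"angular":[0,0,0]},{"dp":[-0.07,0.9,0],"angular":[0,0,0]},{"dp":[-0.07,0.9,0],"angular":[0,0,0]},{"dp":[-0.07,0.9,0],"angular":[0,0,0]},{"dp":[-0.07,0.8,0],"angular":[0,0,0]},{"dp":[-0.05,0.6,0],"angular":[0,0,0]},{"dp":[0,0.4,0],"angular":[0,0,0]},{"dp":[0,0,0],"angular":[0,0,0]},{"dp":[0,0,0],"angular":[0,0,0]}]'
cat > f2.py <<'E'
from h import *
from scipy.optimize import least_squares
w=snap('wrist'); X=cloud(w).reshape(-1,3); s=sense(); t=s['tcp_pos']; print(t.round(4),s['force'].round(2))
d=np.hypot(X[:,0]-t[0],X[:,1]-t[1])
v=X[(d<.027)&(d>.018)&(X[:,2]>t[2]-.04)&(X[:,2]<t[2]-.008)]; h,e=np.histogram(v[:,2],64,(t[2]-.04,t[2]-.008)); zt=e[h.argmax()]+.00025; print('flange top',zt.round(4),'off',(zt-t[2]).round(4))
def fit(z0,z1,r):
    q=X[(X[:,2]>z0)&(X[:,2]<z1)&(d<.034)]
    f=least_squares(lambda c:np.hypot(q[:,0]-c[0],q[:,1]-c[1])-r,t[:2],loss='soft_l1',f_scale=.0005); return len(q),f.x.round(4),np.median(abs(f.fun)).round(5)
print('flange',fit(zt-.0055,zt-.0015,.028),'nose',fit(zt-.084,zt-.068,.0165))
m=X[(abs(X[:,2]-.1)<.003)&(np.hypot(X[:,0]-.517,X[:,1]-.185)<.07)]
print('stand',len(m),cv2.minAreaRect(m[:,:2].astype('f4')*1000))
E
python3 f2.py
```

```text
t: 31.85
tcp_pos: [0.5157, 0.1844, 0.2532]
tool_rot: [0.992, 0.129, -0.0, 0.0]
force: [-1.2, -0.6, -3.0]
finger_gap: 0.298
gripper_force: 40.0
[0.5158 0.184  0.2532] [-0.19  0.16 -2.88]
flange top 0.2319 off -0.0213
flange (169, array([0.5148, 0.1842]), np.float64(0.00014)) nose (210, array([0.515 , 0.1841]), np.float64(0.00018))
stand 5213 ((517.7977905273438, 184.46803283691406), (88.69263458251953, 90.0667495727539), 13.87403392791748)
```

```bash
python3 -m crank '[{"dp":[0.07,0.015,-0.2],"angular":[0,0,0]},{"dp":[0,0,-0.4],"angular":[0,0,0]},{"dp":[0,0,-0.5],"angular":[0,0,0]},{"dp":[0,0,-0.6],"angular":[0,0,0]},{"dp":[0,0,-0.6],"angular":[0,0,0]},{"dp":[0,0,-0.6],"angular":[0,0,0]},{"dp":[0,0,-0.4],"angular":[0,0,0]},{"dp":[0,0,-0.2],"angular":[0,0,0]},{"dp":[0,0,-0.1],"angular":[0,0,0]},{"dp":[0,0,0],"angular":[0,0,0]},{"dp":[0,0,0],"angular":[0,0,0]}]'; python3 f2.py
```

```text
t: 33.0
tcp_pos: [0.5186, 0.1851, 0.1459]
tool_rot: [0.992, 0.128, 0.001, -0.0]
force: [-0.1, 0.1, -2.9]
finger_gap: 0.297
gripper_force: 40.0
[0.5186 0.1852 0.146 ] [-0.36  0.65 -3.89]
flange top 0.1247 off -0.0213
flange (174, array([0.5177, 0.1847]), np.float64(0.00015)) nose (1, array([0.5185, 0.1854]), np.float64(0.0))
stand 9840 ((518.5945434570312, 184.85433959960938), (87.17977905273438, 90.4885482788086), 13.942390441894531)
```

```bash
python3 -m crank '[{"dp":[-0.025,0,0],"angular":[0,0,0]},{"dp":[0,0,-0.07],"angular":[0,0,0]},{"dp":[0,0,-0.07],"angular":[0,0,0]},{"dp":[0,0,-0.07],"angular":[0,0,0]},{"dp":[0,0,-0.07],"angular":[0,0,0]},{"dp":[0,0,0],"angular":[0,0,0]}]';python3 -m crank '[{"dp":[0,0,-0.06],"angular":[0,0,0]},{"dp":[0,0,-0.06],"angular":[0,0,0]},{"dp":[0,0,-0.06],"angular":[0,0,0]},{"dp":[0,0,0],"angular":[0,0,0]}]'
```

```text
t: 33.65
tcp_pos: [0.5169, 0.185, 0.1364]
tool_rot: [0.992, 0.128, -0.0, 0.0]
force: [-0.4, 0.3, -2.1]
finger_gap: 0.3
gripper_force: 40.0
t: 34.05
tcp_pos: [0.517, 0.185, 0.1311]
tool_rot: [0.992, 0.128, -0.0, 0.0]
force: [0.5, -0.9, -2.9]
finger_gap: 0.294
gripper_force: 40.0
```

```bash
python3 -m crank '[{"dp":[0,0,-0.05],"angular":[0,0,0]},{"dp":[0,0,-0.04],"angular":[0,0,0]},{"dp":[0,0,0],"angular":[0,0,0]}]';python3 -m crank '[{"dp":[0,0,-0.025],"angular":[0,0,0]},{"dp":[0,0,0],"angular":[0,0,0]}]';python3 -m crank '[{"dp":[0,0,-0.025],"angular":[0,0,0]},{"dp":[0,0,0],"angular":[0,0,0]}]'
```

```text
t: 34.35
tcp_pos: [0.5171, 0.185, 0.1286]
tool_rot: [0.992, 0.128, -0.0, 0.0]
force: [-0.5, 0.4, -3.0]
finger_gap: 0.296
gripper_force: 40.0
t: 34.55
tcp_pos: [0.5172, 0.1851, 0.128]
tool_rot: [0.992, 0.128, -0.0, -0.0]
force: [0.3, -0.3, -3.3]
finger_gap: 0.297
gripper_force: 40.0
t: 34.75
tcp_pos: [0.5172, 0.1851, 0.1272]
tool_rot: [0.992, 0.128, -0.0, -0.0]
force: [-0.7, 0.5, -3.2]
finger_gap: 0.294
gripper_force: 40.0
```

```bash
python3 -m crank '[{"dp":[0,0,-0.025],"angular":[0,0,0]},{"dp":[0,0,0],"angular":[0,0,0]}]';python3 -m crank '[{"dp":[0,0,-0.02],"angular":[0,0,0]},{"dp":[0,0,0],"angular":[0,0,0]}]'
```

```text
t: 34.95
tcp_pos: [0.5173, 0.1851, 0.127]
tool_rot: [0.992, 0.128, 0.0, 0.0]
force: [-1.0, -0.5, 0.9]
finger_gap: 0.298
gripper_force: 40.5
t: 35.15
tcp_pos: [0.5173, 0.1851, 0.127]
tool_rot: [0.992, 0.129, 0.0, 0.0]
force: [-2.7, -0.5, 6.0]
finger_gap: 0.3
gripper_force: 41.3
```

Seated. Releasing, backing off upward and checking.

```bash
python3 -m crank '[{"dp":[0,0,0],"angular":[0,0,0]},{"dp":[0,0,0],"angular":[0,0,0]},{"dp":[0,0,0],"angular":[0,0,0]},{"dp":[0,0,0],"angular":[0,0,0]},{"dp":[0,0,0],"angular":[0,0,0]},{"dp":[0,0,0],"angular":[0,0,0]},{"dp":[0,0,0],"angular":[0,0,0]},{"dp":[0,0,0],"angular":[0,0,0]}]' 0; python3 -m crank '[{"dp":[0,0,0.3],"angular":[0,0,0]},{"dp":[0,0,0.7],"angular":[0,0,0]},{"dp":[0,0,0.8],"angular":[0,0,0]},{"dp":[0,0,0.8],"angular":[0,0,0]},{"dp":[0,0,0.8],"angular":[0,0,0]},{"dp":[0,0,0.6],"angular":[0,0,0]},{"dp":[0,0,0],"angular":[0,0,0]},{"dp":[0,0,0],"angular":[0,0,0]},{"dp":[0,0,0],"angular":[0,0,0]}]'; python3 g.py
python3 - <<'E'
from h import *
d=snap('side'); cv2.imwrite('pics/z.png',cv2.resize(d['image'][200:350,230:430],None,fx=3.5,fy=3.5))
for n in('wrist','side','scene'):
    X=cloud(snap(n)).reshape(-1,3); l=(X[:,:2]-[.5168,.185])@np.array([[.966,.259],[-.259,.966]]).T
    m=(abs(l)<.024).all(1)&(X[:,2]>.126)&(X[:,2]<.14); print(n,m.sum(),(l[m].min(0)*1e3).round(1),(l[m].max(0)*1e3).round(1))
E
```

```text
t: 35.95
tcp_pos: [0.5173, 0.1851, 0.1259]
tool_rot: [0.992, 0.128, -0.0, 0.0]
force: [-0.1, -0.8, -0.6]
finger_gap: 0.999
gripper_force: 0.0
t: 36.85
tcp_pos: [0.5163, 0.1849, 0.2449]
tool_rot: [0.992, 0.128, -0.001, 0.0]
force: [0.0, -0.1, -0.1]
finger_gap: 1.002
gripper_force: 0.0
tcp [0.5163 0.1849 0.2447] tooly -75.24
0.097 6317 ((516.9385986328125, 184.3336181640625), (90.29314422607422, 90.19621276855469), 13.940381050109863) ((517.0962524414062, 184.3480224609375), 63.34436798095703)
0.15 616 ((516.9156494140625, 184.948974609375), (26.68366241455078, 25.95323371887207), 15.194221496582031) ((517.3038940429688, 184.75811767578125), 17.50332260131836)
0.168 680 ((517.2203369140625, 185.0452880859375), (20.930253982543945, 20.92389678955078), 86.62104034423828) ((517.2138061523438, 184.9312744140625), 10.829456329345703)
wrist 138 [ 11.6 -13. ] [16.2 12.8]
side 79 [-17.1   1.8] [14.2 13.5]
scene 72 [-11.5 -14.7] [16.7 12.4]
```

View pics/z.png

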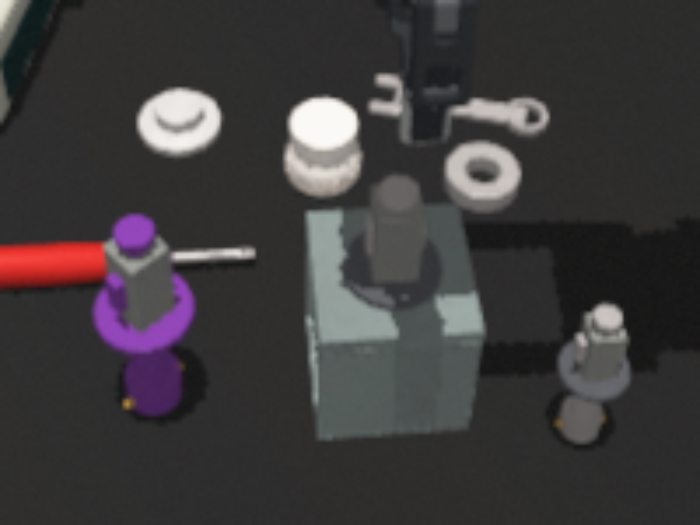

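The gauge hangs upright in the stand (crop (397,240)). It is centred on the hole, the buttons still measure about 32 mm over, and the gripper is clear above. Handing in.

```bash
python3 -c "
from station import order
print(order.sign_off())"
```

```text
the job is handed in; nothing more can be done
None
```

The bore is measured and locked in, and the gauge hangs upright in its stand at the bore's size (buttons about 32 mm over, so plungers about 37 mm); I handed the job in at about 37 s, and no verdict came back.

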